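# Press the key under the reference unit's sprung dust cover

### The arm

A 6-joint arm with a two-finger parallel gripper is mounted at the origin on a cart in front of the work surface, level with it; the furniture and walls round the work are solid. World frame = base frame: x ahead of the robot, y to its left, z up, the work surface at z = 0. Lengths are in mm, angles in rad, forces in N, time in s.
With the tool pointing down it reaches from about 375 to 975 mm from the base axis. Payload 3.8 kg.
Tool frame: the origin (TCP) lies midway between the tips of the shut fingers; the grasp point (between the pads) lies 19 mm behind it; z points along the fingers, y is the line along which they close (so a half turn about z gives the same grasp; the last joint's range is limited). The gripper opens to 88 mm and grips with 3 to 60 N. Pads are 18 mm wide; open, the fingers measure 123 mm over their backs; the gripper's body (75 mm by 187 mm) begins 45 mm behind the grasp point.
Start: joints at [1.079, 0.264, 1.604, -0, 1.274, -0.037], TCP at [296.513, 606.381, 238.706] pointing down, gripper open.
Joint ranges: [-2.63, 2.63], [-0.94, 2.18], [0.31, 2.57], [-1.31, 4.45], [0, 2.66], [-2.55, 2.55]. Speed limits (rad/s): [2.57, 2.57, 3.14, 3.14, 3.14, 3.14].

### API

Orientations are given as a rotation vector (axis times angle).
In Python, from cell import readout, imaging, bot, search_frame, silhouettes gives the robot as it stands.
- The arm moves only by the tool play_rows, never from a script. Its argument "steps" is a list of rows, each a list of 4 numbers: the shift along the tool's x, y, z in m, then the turn about the tool's z in degrees. In form: [[tx, ty, tz, roll], ...]. A call has 1 to 8 rows; each row shifts and turns the commanded pose from where the row before left it, along the tool's axes as they then stand; what a row does not reach is not made up. A row lasts 1/8 s, in which the tool goes at most 62.5 mm and 10.7 degrees, less where a joint would pass 70% of its speed; a pose out of reach is approached as far as the arm can. A call with a gripper value outside its range is refused whole. "grip" is the finger opening in m, from 0 to 0.0881, set as the call begins (left out, the last holds). The fingers move at their own pace and stop on an object; "grip_force" is the grip in N (left out, the last holds). Time passes only in rows, so rows that do not move let the fingers close. It gives the time, the measured TCP pose, the force, the opening and the grip force at its end, in the units of the state.
- readout.get_state(): the state, without advancing time (a new reading comes with each control period).
- imaging.camera(name): name is "scene" or "top" or "wrist"; returns a dict with "image" (384x512x3 uint8, red, green, blue), "intrinsics" (3x3 intrinsics, pixels), "rvec" (rotation vector, rad) and "tvec" (3), from world to camera coordinates, as OpenCV has them. Camera axes: x right, y down, z forward; pixel columns grow to the right and rows downward; lengths in mm; the calibration is good to about 2 mm. A picture is of the moment at which its call begins. There is no depth.
- bot.sign_off(): hands the job in; it is judged then, once.
Trained networks look in a picture, given as the dict that the camera call returned (one of the last four; its "shot" number tells which), for a name from the list of things; names that differ only in an ending like _2 or _b are one class to them, and where a whole thing is asked for, a point or a joint stands for the part that bears it (a point fixed in the world has none). Each returns a list of dicts, best first, with "score" (0 to 1); they miss things now and then, are a little off and sometimes report something else, mostly with a low value. They report only what shows in the picture. A call takes as long as a camera call.
- search_frame(name, picture): "pixel" ([row, column] in pixels, amid what is visible of it).
- silhouettes(name, picture): "pixels" (384x512 bool, what is visible of it) and "pixel" ([row, column] in pixels, amid what is visible of it).
The state is a dict: "time_s": time; "joint_pos": joint angles; "joint_velocities": joint speeds; "joint_efforts": joint torques, N m; "tcp_pos": TCP position; "orientation": TCP orientation; "force": force on the tool from outside, world axes, zero at the start; "ft_torque": the same for the moment, N m; "finger_gap": finger opening in mm; "grip_force": force on a finger pad.
Only numpy, scipy, OpenCV 4.12 (cv2) and the standard library are available. Lean on these libraries where they do the work, as an engineer would, in place of code of your own. Each camera call takes 0.05 s, during which the arm holds its last target. There are 200 camera calls.

### The job

Zero the reference unit on the bench: press its sprung dust cover down to free it, slide it fully aside, then press the key in the well beneath all the way in and hold it for about a second. Let the key come back out, then slide the cover fully home until its spring catch pops up again; press the key gently and do not force the cover, and leave the other things on the bench where they lie.

Things in the scene. Friction and masses are not known exactly. Their poses are not given: they have to be found in the camera images.
- unit: Reference unit, fixed: low grey bench instrument, 190 mm long (its y), 124 mm deep (its x), flat deck 64 mm above the bench. Its aluminium front faces its -x; two brass jacks stand out 13 mm there. Origin: centre of its underside. Steel guide rails on the deck at x -52..-33 and 33..52 mm, y -56..80 mm, tops 72.5 mm above the bench; a dust cover runs between them along y.
- thumb_pocket (a point): Centre of the top face of the grey ribbed dust cover (moves with it, axes as the unit's), 73 mm above the bench when home. Plate 62 (x) by 64 (y) mm. Two ribs along x, 44 mm long, 4 thick, 5.5 high, stand with their middles at y -23.5 and +23.5 mm; the flat pocket between them is 43 mm long in y. Press there with shut fingers and push against a rib from inside.
- cover (a joint): Travel of the dust cover in m along the unit's -y: 0 fully home over the well, 0.062 fully open, at its end stop (the whole well is clear beyond 0.059). It takes 1 to 4 N to slide and stays where it is left. More than 60 N would break it.
- catch (a joint): How far the cover is pressed down, m: 0 up, 0.0045 on its stop; spring 2.3 N at first, 6.3 N at the stop. At home its ears stand in notches of the rails: it slides only while held down beyond 0.003. After 2 to 3 mm of travel the rails hold it down near 0.003. On the way back it springs up by itself in the last 1.5 mm before home. Cover 0 and catch 0: home and caught.
- well (a point): Centre of the mouth of the square well under the cover, 54 x 54 mm, 32 mm deep, in the plane of the deck (fixed to the unit, axes as the unit's). The key, a round black cap of 25 mm diameter, stands in its middle. Its top lies 3 to 15 mm below this point when out: differently each time and not measured, so feel for it.
- key (a joint): How far the key is pressed in, in m: 0 out, 0.005 on its stop. Its spring takes 2.4 N at first and 5.4 N at the stop, and brings it back out. It counts as fully in beyond 0.004. A push of more than 35 N on the stop would break it.
- driver_yellow: Small screwdriver with a yellow handle, 172 mm long, lying right of the unit. Bystander. Origin: centre of its underside.
- rf_module: White metal module with a coax jack, 48 x 100 x 24 mm, lying left of the unit. Bystander. Origin: centre of its underside.
- adapter: Steel coax adapter, 45 mm long, 17 mm high, lying behind the unit. Bystander. Origin: centre of its underside.

How it is judged (in metres and radians):
On the way, in this order (a step that is already met when the one before it is completed fails the run):
1. the cover has been slid fully aside (value of joint cover above 0.057 m), for 0.1 s.
2. the key is held fully in (value of joint key above 0.004 m and value of joint cover above 0.055 m), for 0.6 s.
3. the key is out again and the cover is home and caught (value of joint each of key, catch below 0.001 m and value of joint cover below 0.0015 m), for 0.2 s.
At the end, for the whole second after the job is handed in: The cover is home (within 1.5 mm) and its catch has popped up (within 1 mm), and the key is out (within 1 mm) (all of step 3); the robot touches nothing.
It fails at once if the key was pressed too hard (over 35 N) (value of joint key above 0.004 m and contact force between the fingers and unit above 35 N).
It fails at once if the unit or its cover was forced (over 60 N) (contact force between any of the arm, the fingers and unit above 60 N).
It fails at once if a bystander was moved by more than 30 mm (distance of any of driver_yellow, rf_module, adapter from where it was at the start of the episode above 0.03 m).
It also fails if it takes over 48 s, if anything falls off the work surface, if the arm or the gripper's body presses on something with over 40 N, if the wrist force passes 120 N, or if a joint passes its speed limit or range.

## Working session

There is one attempt and no reset: what is moved stays moved. The work goes in short steps, Python scripts to look and compute and a tool call to move; the robot and the scene stay as the last step left them, time stands still between calls to the robot, and variables do not carry over. Pictures are saved under pics/ and viewed, at most 10 in all, crops included, and the job is handed in when it is done.

Besides the shell and the picture viewer there is one more tool, called as name(argument=value, ...), one argument or row to a line, values as JSON. play_rows: Moves the arm, as the interface text tells. Its arguments: {"type":"object","properties":{"steps":{"type":"array","items":{"type":"array","items":{"type":"number"}}},"grip":{"type":"number"},"grip_force":{"type":"number"}},"required":["steps"]}

```bash
ls; mkdir -p pics; cat > h.py <<'E'
import numpy as np,cv2
from cell import readout, imaging, bot, search_frame, silhouettes
def ray(p,px):
    R=cv2.Rodrigues(np.array(p["rvec"],float))[0];t=np.array(p["tvec"],float).ravel()
    u=np.linalg.inv(p["intrinsics"])@[px[1],px[0],1.]
    return -R.T@t,R.T@u
def atz(p,px,z):
    c,d=ray(p,px);return c+d*(z-c[2])/d[2]
def proj(p,X):
    return cv2.projectPoints(np.array(X,float).reshape(-1,1,3),np.array(p["rvec"],float),np.array(p["tvec"],float),np.array(p["intrinsics"],float),None)[0].reshape(-1,2)
def save(p,n): cv2.imwrite(f"pics/{n}.png",p["image"][:,:,::-1])
E
python3 - <<'E'
from h import *
a=imaging.camera("top");b=imaging.camera("scene");
cv2.imwrite("pics/a.png",np.vstack([a["image"],b["image"]])[::,:,::-1][:, :] if 0 else a["image"][:,:,::-1]);save(b,"b")
for n,z in [("unit",64),("thumb_pocket",73),("driver_yellow",5),("rf_module",24),("adapter",10)]:
    for k,p in(("top",a),("scene",b)):
        for r in silhouettes(n,p)[:2]: print(n,k,round(r["score"],2),r["pixel"],r["pixels"].sum(),atz(p,r["pixel"],z).round(1))
s=readout.get_state();print(s)
E
```

```text
pics
unit top 0.6 [211.3, 288.7] 4848 [471.6 130.3  64. ]
unit scene 0.83 [217.3, 279.1] 8542 [450.4 131.7  64. ]
thumb_pocket top 0.58 [211.7, 264.7] 862 [471.6 183.9  73. ]
thumb_pocket scene 0.92 [195.4, 258.9] 1126 [469.2 180.6  73. ]
driver_yellow top 0.77 [228.4, 340.7] 479 [431.8   5.3   5. ]
driver_yellow scene 0.71 [274.6, 349.1] 782 [439.   -8.4   5. ]
rf_module top 0.61 [221.0, 225.7] 633 [455.5 274.6  24. ]
rf_module scene 0.75 [199.8, 208.0] 1019 [448.9 276.2  24. ]
rf_module scene 0.39 [220.6, 282.3] 8739 [472.2 135.2  24. ]
adapter top 0.54 [177.1, 290.8] 96 [556.3 119.1  10. ]
{'time_s': 0.6, 'joint_pos': array([ 1.07917974e+00,  2.63851830e-01,  1.60395707e+00, -1.70486845e-05,
        1.27369889e+00, -3.68793566e-02]), 'joint_velocities': array([-0.00067237, -0.00253601, -0.00028849, -0.00075145, -0.00024812,
       -0.00021584]), 'joint_efforts': array([-1.34967457e-03, -5.01650155e+01, -3.57000554e+01,  7.27102160e-02,
        1.89190102e-02, -2.95186101e-05]), 'tcp_pos': array([296.48009842, 606.422375  , 238.76143864]), 'orientation': array([7.08144822e-01, 3.06070207e+00, 1.21991554e-04]), 'force': array([-0.22441509, -1.16385094, -0.70209663]), 'ft_torque': array([ 0.00633086, -0.05105434, -0.01311634]), 'grip_force': 0.0, 'finger_gap': 88.30072165177461}
```

```bash
python3 - <<'E'
from h import *
a=cv2.imread("pics/a.png");b=cv2.imread("pics/b.png")
c=np.vstack([cv2.resize(a[150:270,200:380],(800,533))]);cv2.imwrite("pics/a2.png",c)
cv2.imwrite("pics/b2.png",cv2.resize(b[130:310,170:400],(766,600)))
E
```

```text
(no output)
```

View pics/a2.png

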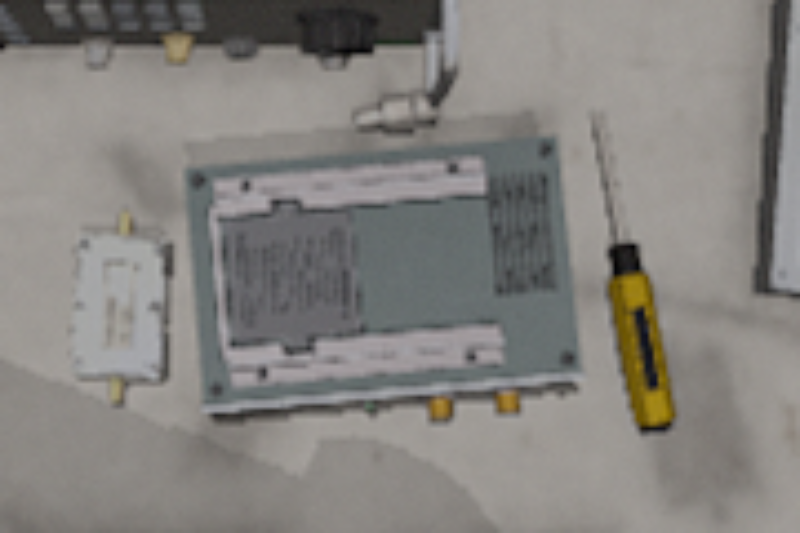

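View pics/b2.png

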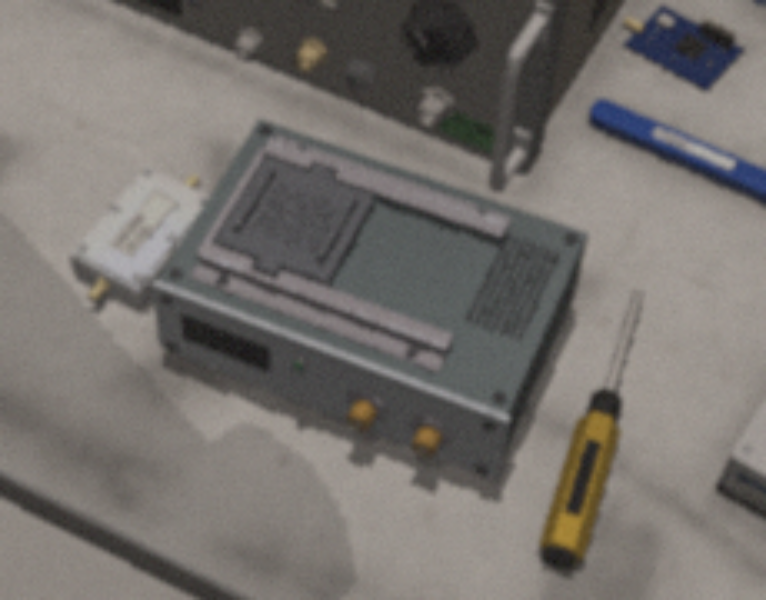

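```bash
cat > fit.py <<'E'
from h import *
from scipy.optimize import least_squares
a=imaging.camera("top");b=imaging.camera("scene")
C=np.array([[62,95,64],[62,-95,64],[-62,-95,64],[-62,95,64]],float)
ta=np.array([[188,170],[553,137],[580,375],[205,405]])/4.444+[200,150]
tb=np.array([[262,123],[587,235],[507,415],[157,285]])/3.3304+[170,130]
def X(q,C): 
    c,s=np.cos(q[2]),np.sin(q[2]);return C@np.array([[c,s,0],[-s,c,0],[0,0,1]])+[q[0],q[1],0]
def fit(L):
    f=lambda q:np.concatenate([(proj(p,X(q,C))-t).ravel() for p,t in L])
    r=least_squares(f,[470,130,.1]);print(r.x,r.fun.round(1));return r.x
fit([(a,ta)]);fit([(b,tb)]);q=fit([(a,ta),(b,tb)])
for px in ([435,405],[440,160],[0,50]): print("rack",atz(a,[150+px[1]/4.444 if 0 else 150+ px[1]/4.444,200+px[0]/4.444],0))
print("rack base",[atz(b,[130+y/3.33,170+x/3.33],0).round() for x,y in([100,15],[480,165],[500,185])])
E
python3 fit.py
```

```text
[4.72627541e+02 1.36665488e+02 5.88631318e-02] [-1.2 -1.2  1.  -1.   0.6  0.7 -0.5  1.3]
[4.71280454e+02 1.35566870e+02 6.74063133e-02] [-0.7 -1.5  0.9 -0.9  0.2  1.6 -0.4  0.2]
[4.71939357e+02 1.36040318e+02 6.36329455e-02] [-1.  -0.7  1.2 -0.9  1.   0.8 -0.1  1.8 -0.5 -2.   0.8 -1.1 -0.1  1.3
 -0.5 -0.3]
rack [404.55255971 106.87218968   0.        ]
rack [535.71791031  99.48761104   0.        ]
rack [602.30519352 336.19492175   0.        ]
rack base [array([602., 394.,   0.]), array([604., 131.,   0.]), array([596., 115.,   0.])]
```

play_rows(
  steps=[
    [-0.0428,-0.038,0.0088,0],
    [-0.0428,-0.038,0.0088,0],
    [-0.0428,-0.038,0.0088,0],
    [-0.0428,-0.038,0.0088,0],
    [-0.0428,-0.038,0.0088,0],
    [-0.0428,-0.038,0.0088,0],
    [-0.0428,-0.038,0.0088,0],
    [-0.0428,-0.038,0.0088,0],
  ],
  grip=0,
)

```text
time_s: 1.7
tcp_pos: [471.2, 181.2, 168.5]
orientation: [0.708, 3.06, 0.001]
force: [0.1, 0.3, -0.4]
finger_gap: 10.5
grip_force: 0.0
```

play_rows(
  steps=[
    [0,0,0,-9.9],
    [0,0,0,-9.9],
    [0,0,0,-9.9],
    [0,0,0,0],
  ],
)

```text
time_s: 2.2
tcp_pos: [470.7, 182.8, 168.5]
orientation: [-0.096, 3.14, 0.0]
force: [-0.3, -0.2, 0.8]
finger_gap: 0.2
grip_force: 0.0
```

```bash
python3 - <<'E'
from h import *
p=imaging.camera("wrist");save(p,"w")
s=readout.get_state();print(s["tcp_pos"],cv2.Rodrigues(s["orientation"])[0].round(3),s["force"],s["finger_gap"])
for n,z in [("unit",64),("thumb_pocket",73)]:
    for r in silhouettes(n,p)[:2]: print(n,round(r["score"],2),r["pixel"],r["pixels"].sum(),atz(p,r["pixel"],z).round(1))
cv2.imwrite("pics/w2.png",cv2.resize(p["image"][:,:,::-1],(800,600)))
E
```

```text
[470.62779301 182.88563895 168.44452425] [[-0.998 -0.06   0.   ]
 [-0.06   0.998  0.   ]
 [-0.     0.    -1.   ]] [0.36637247 1.60283053 0.07597245] 0.4594621377788414
unit 0.84 [173.5, 197.5] 25424 [460.9 130.9  64. ]
thumb_pocket 0.7 [186.4, 253.7] 4765 [467.4 183.3  73. ]
```

View pics/w2.png

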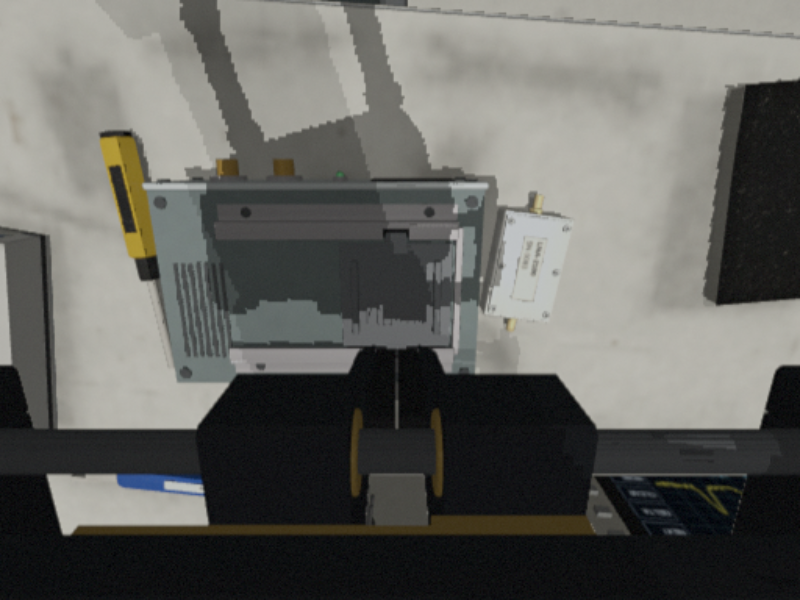

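```bash
cat > f2.py <<'E'
from h import *
p=imaging.camera("wrist")
P=lambda x,y,z:atz(p,[y/1.5625-.18,x/1.5625-.18],z).round(1)
print("front corners",P(143,185,64),P(489,185,64),"back",P(178,381,64))
print("ribs top",P(355,290,78.5),P(436,290,78.5),"cover edges",P(343,300,73),P(453,300,73),"rail gap",P(397,240,72.5),P(300,348,72.5))
print("tcp px",proj(p,[readout.get_state()["tcp_pos"]])*1.5625)
E
python3 f2.py
```

```text
front corners [416.9  38.5  64. ] [404.9 231.2  64. ] back [537.6  48.4  64. ]
ribs top [466.3 159.9  78.5] [463.4 205.4  78.5] cover edges [474.3 152.7  73. ] [470.3 216.4  73. ] rail gap [437.5 181.8  72.5] [506.3 127.7  72.5]
tcp px [[394.79434579 371.39501435]]
```

play_rows(
  steps=[
    [0,0,0.03,0],
    [0,0,0.03,0],
    [0,0,0.023,0],
    [0,0,0.006,0],
    [0,0,0.003,0],
    [0,0,0.002,0],
    [0,0,0,0],
  ],
)

```text
time_s: 3.28
tcp_pos: [471.2, 183.1, 75.1]
orientation: [-0.099, 3.139, 0.001]
force: [0.6, -0.1, 1.2]
finger_gap: 0.4
grip_force: 0.0
```

play_rows(
  steps=[
    [0,0,0.002,0],
    [0,0,0.001,0],
    [0,0,0,0],
  ],
)

```text
time_s: 3.65
tcp_pos: [471.3, 183.1, 71.9]
orientation: [-0.1, 3.139, 0.001]
force: [0.2, 0.3, 2.9]
finger_gap: 0.1
grip_force: 1.6
```

play_rows(
  steps=[
    [0,0,0.002,0],
    [0,0,0.0015,0],
    [0,0,0,0],
  ],
)

```text
time_s: 4.03
tcp_pos: [471.3, 183.1, 68.9]
orientation: [-0.1, 3.139, 0.001]
force: [-3.1, -0.6, 9.5]
finger_gap: 0.7
grip_force: 4.5
```

play_rows(
  steps=[
    [0,-0.003,0,0],
    [0,-0.003,0,0],
    [0,-0.003,0,0],
    [0,-0.003,0,0],
    [0,-0.003,0,0],
    [0,-0.003,0,0],
  ],
)

```text
time_s: 4.78
tcp_pos: [472.4, 165.4, 68.8]
orientation: [-0.099, 3.139, 0.002]
force: [-1.6, 0.8, 8.2]
finger_gap: 0.5
grip_force: 4.3
```

play_rows(
  steps=[
    [0,-0.005,-0.0005,0],
    [0,-0.006,-0.0005,0],
    [0,-0.006,0,0],
    [0,-0.006,0,0],
    [0,-0.006,0,0],
    [0,-0.006,0,0],
    [0,-0.005,0,0],
    [0,0,0,0],
  ],
)

```text
time_s: 5.78
tcp_pos: [474.9, 124.8, 69.3]
orientation: [-0.099, 3.139, -0.0]
force: [0.1, -0.6, 6.2]
finger_gap: 0.7
grip_force: 2.8
```

```bash
python3 - <<'E'
from h import *
p=imaging.camera("top")
s=readout.get_state();print(s["tcp_pos"],s["force"])
for r in silhouettes("thumb_pocket",p)[:2]: print(round(r["score"],2),r["pixel"],r["pixels"].sum(),atz(p,r["pixel"],73).round(1))
p=imaging.camera("scene");cv2.imwrite("pics/b3.png",cv2.resize(p["image"][130:310,170:400,::-1],(766,600)))
E
```

```text
[474.90754947 124.79310826  69.31736929] [ 0.71477703 -0.88186565  5.71002532]
```

View pics/b3.png

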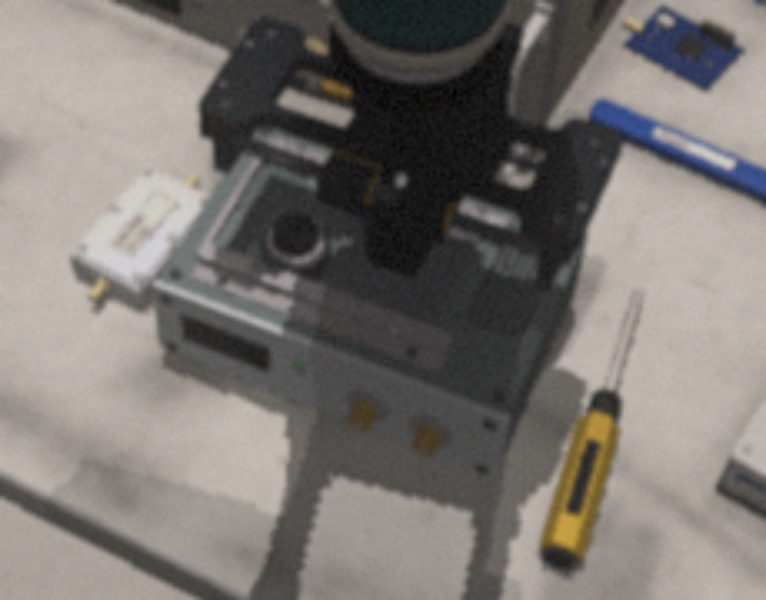

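play_rows(
  steps=[
    [0,-0.003,0,0],
    [0,-0.003,0,0],
    [0,0,0,0],
  ],
)

```text
time_s: 6.3
tcp_pos: [475.3, 119.5, 69.3]
orientation: [-0.099, 3.139, 0.002]
force: [-0.4, 1.8, 4.7]
finger_gap: 0.7
grip_force: 2.7
```

play_rows(
  steps=[
    [0,-0.003,0,0],
    [0,0,0,0],
  ],
)

```text
time_s: 6.55
tcp_pos: [475.5, 116.7, 69.4]
orientation: [-0.099, 3.139, 0.002]
force: [-0.4, 3.0, 5.1]
finger_gap: 0.3
grip_force: 2.7
```

play_rows(
  steps=[
    [0,-0.003,0,0],
    [0,0,0,0],
  ],
)

```text
time_s: 6.8
tcp_pos: [475.7, 113.7, 69.4]
orientation: [-0.099, 3.139, 0.002]
force: [-0.7, 3.1, 5.1]
finger_gap: 0.4
grip_force: 2.7
```

play_rows(
  steps=[
    [0,-0.002,0,0],
    [0,0,0,0],
  ],
)

```text
time_s: 7.05
tcp_pos: [475.7, 112.6, 69.4]
orientation: [-0.098, 3.139, 0.005]
force: [-1.0, 6.8, 4.3]
finger_gap: 0.5
grip_force: 5.8
```

play_rows(
  steps=[
    [0,-0.003,0,0],
    [0,0,0,0],
  ],
)

```text
time_s: 7.3
tcp_pos: [475.9, 112.0, 69.6]
orientation: [-0.095, 3.139, 0.012]
force: [-0.5, 15.2, 5.4]
finger_gap: 0.4
grip_force: 11.5
```

play_rows(
  steps=[
    [0,0.005,0,0],
    [0,0.004,-0.01,0],
    [0,0,-0.02,0],
    [0,0.02,0,0],
    [0,0.02,0,0],
    [0,0.026,0,0],
    [0,0,0,0],
  ],
)

```text
time_s: 8.18
tcp_pos: [469.9, 183.7, 98.6]
orientation: [0.103, -3.139, 0.0]
force: [-0.4, -0.3, -0.2]
finger_gap: 0.3
grip_force: 0.0
```

```bash
python3 - <<'E'
from h import *
p=imaging.camera("wrist");q=imaging.camera("scene")
s=readout.get_state();print(s["tcp_pos"],s["force"])
for k in(p,q):
  for r in silhouettes("key",k)[:2]: print("key",round(r["score"],2),r["pixel"],r["pixels"].sum(),atz(k,r["pixel"],55).round(1))
  for r in silhouettes("thumb_pocket",k)[:1]: print("cov",round(r["score"],2),r["pixel"],r["pixels"].sum(),atz(k,r["pixel"],72).round(1))
print("key from earlier scene",atz(q,[130+236/3.33,170+295/3.33],55))
cv2.imwrite("pics/w3.png",cv2.resize(p["image"][:,:,::-1],(800,600)))
E
```

```text
[469.96022304 182.47289149  98.4734915 ] [-0.51157726  0.70184245 -0.08074719]
key 0.76 [207.7, 254.7] 781 [467.6 184.9  55. ]
cov 0.93 [207.1, 156.4] 6708 [465.2 119.8  72. ]
key 0.52 [203.0, 260.3] 118 [467.8 177.1  55. ]
cov 0.94 [209.7, 292.5] 1154 [470.  116.6  72. ]
key from earlier scene [470.42888039 181.98337477  55.        ]
```

View pics/w3.png

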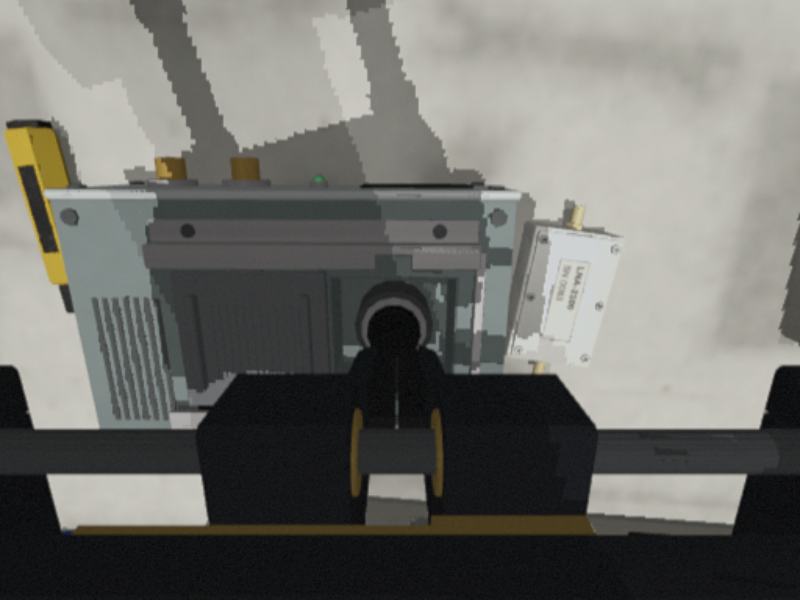

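play_rows(
  steps=[
    [0,0,0.018,0],
    [0,0,0.014,0],
    [0,0,0.003,0],
    [0,0,0.002,0],
    [0,0,0,0],
  ],
)

```text
time_s: 9.1
tcp_pos: [470.7, 183.0, 61.9]
orientation: [-0.1, 3.14, 0.0]
force: [-0.3, -0.1, -0.2]
finger_gap: 0.5
grip_force: 0.0
```

play_rows(
  steps=[
    [0,0,0.002,0],
    [0,0,0.001,0],
    [0,0,0,0],
  ],
)

```text
time_s: 9.48
tcp_pos: [471.2, 183.1, 59.4]
orientation: [-0.1, 3.139, 0.001]
force: [-0.8, -0.2, 3.0]
finger_gap: 0.2
grip_force: 1.6
```

play_rows(
  steps=[
    [0,0,0.0015,0],
    [0,0,0.0015,0],
    [0,0,0,0],
  ],
)

```text
time_s: 9.85
tcp_pos: [471.2, 183.1, 56.2]
orientation: [-0.1, 3.139, 0.001]
force: [0.9, 0.4, 5.3]
finger_gap: 0.2
grip_force: 2.5
```

play_rows(
  steps=[
    [0,0,0.001,0],
    [0,0,0,0],
  ],
)

```text
time_s: 10.1
tcp_pos: [471.2, 183.1, 55.8]
orientation: [-0.1, 3.139, 0.001]
force: [-1.6, 0.3, 9.5]
finger_gap: 0.4
grip_force: 4.6
```

play_rows(
  steps=[
    [0,0,0.0007,0],
    [0,0,0,0],
  ],
)

```text
time_s: 10.35
tcp_pos: [471.2, 183.1, 55.7]
orientation: [-0.1, 3.139, 0.0]
force: [-2.7, -0.4, 13.5]
finger_gap: 0.4
grip_force: 7.0
```

play_rows(
  steps=[
    [0,0,0,0],
    [0,0,0,0],
    [0,0,0,0],
    [0,0,0,0],
    [0,0,0,0],
    [0,0,0,0],
    [0,0,0,0],
    [0,0,0,0],
  ],
)

```text
time_s: 11.35
tcp_pos: [471.2, 183.1, 55.7]
orientation: [-0.1, 3.139, 0.001]
force: [-3.4, -1.4, 14.0]
finger_gap: 0.4
grip_force: 7.0
```

play_rows(
  steps=[
    [0,0,-0.01,0],
    [0,0,-0.015,0],
    [0,0,-0.02,0],
    [0,-0.02,0,0],
    [0,-0.02,0,0],
    [0,-0.02,0,0],
    [0,0,0,0],
  ],
)

```text
time_s: 12.22
tcp_pos: [473.8, 122.1, 99.0]
orientation: [0.097, -3.139, 0.0]
force: [0.6, 0.1, -0.1]
finger_gap: 0.3
grip_force: 0.0
```

```bash
python3 - <<'E'
from h import *
p=imaging.camera("wrist")
s=readout.get_state();print(s["tcp_pos"],s["force"],cv2.Rodrigues(s["orientation"])[0].round(3))
for r in silhouettes("thumb_pocket",p)[:1]: print("cov",round(r["score"],2),r["pixel"],r["pixels"].sum(),atz(p,r["pixel"],72).round(1))
cv2.imwrite("pics/w4.png",cv2.resize(p["image"][:,:,::-1],(800,600)))
E
```

```text
[473.94260587 122.73061015  99.01446058] [ 0.09640928  0.30889413 -0.04696985] [[-0.998 -0.062 -0.001]
 [-0.062  0.998  0.   ]
 [ 0.001  0.    -1.   ]]
cov 0.86 [199.2, 253.2] 5472 [459.5 121.5  72. ]
```

View pics/w4.png

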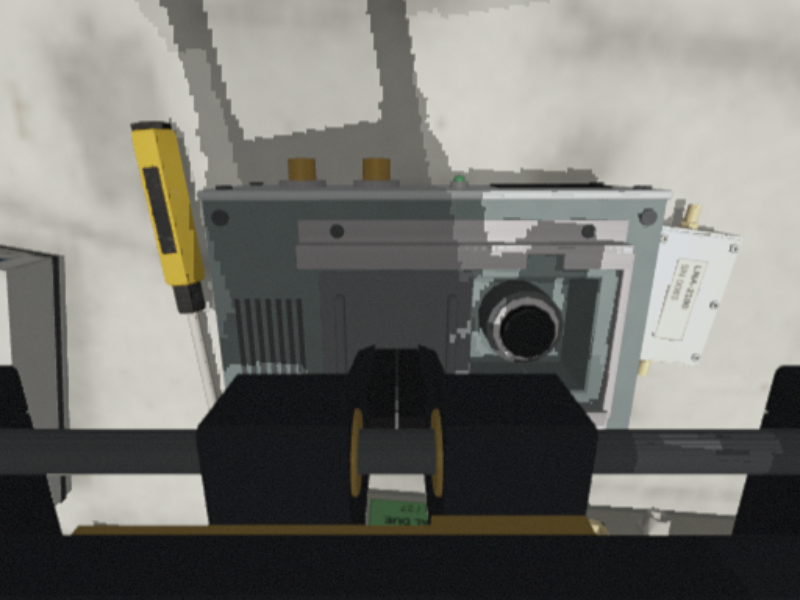

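play_rows(
  steps=[
    [0,0,0.018,0],
    [0,0,0.0085,0],
    [0,0.005,0,0],
    [0,0.005,0,0],
    [0,0.005,0,0],
    [0,0.006,0,0],
    [0,0.006,0,0],
    [0,0.006,0,0],
  ],
)

```text
time_s: 13.32
tcp_pos: [472.4, 156.4, 72.9]
orientation: [-0.1, 3.14, 0.0]
force: [-0.8, -2.8, 2.3]
finger_gap: 0.7
grip_force: 1.8
```

play_rows(
  steps=[
    [0,0.006,0,0],
    [0,0.006,0,0],
    [0,0.006,0,0],
    [0,0.005,0,0],
    [0,0.004,0,0],
    [0,0.004,0,0],
    [0,0,0,0],
  ],
)

```text
time_s: 14.2
tcp_pos: [470.5, 187.5, 72.7]
orientation: [-0.1, 3.14, 0.001]
force: [-0.7, -1.0, 2.5]
finger_gap: 0.6
grip_force: 1.1
```

play_rows(
  steps=[
    [0,0.002,0,0],
    [0,0.002,0,0],
    [0,0,0,0],
  ],
)

```text
time_s: 14.58
tcp_pos: [470.2, 191.2, 72.8]
orientation: [-0.1, 3.14, 0.001]
force: [-0.8, -1.2, 4.4]
finger_gap: 0.0
grip_force: 1.7
```

play_rows(
  steps=[
    [0,0.002,0,0],
    [0,0.001,0,0],
    [0,0,0,0],
  ],
)

```text
time_s: 14.95
tcp_pos: [470.1, 192.5, 72.6]
orientation: [-0.101, 3.14, -0.004]
force: [0.9, -8.0, 4.2]
finger_gap: 0.7
grip_force: 4.2
```

play_rows(
  steps=[
    [0,0.0015,-0.0005,0],
    [0,0,0,0],
  ],
)

```text
time_s: 15.2
tcp_pos: [470.0, 192.7, 72.9]
orientation: [0.102, -3.14, 0.008]
force: [1.8, -11.0, 4.5]
finger_gap: 0.3
grip_force: 5.7
```

play_rows(
  steps=[
    [0,0,-0.001,0],
    [0,-0.004,-0.001,0],
    [0,-0.004,-0.008,0],
    [0,0,-0.03,0],
    [0,0,-0.04,0],
    [0,0,0,0],
  ],
)

```text
time_s: 15.95
tcp_pos: [472.8, 188.6, 156.9]
orientation: [-0.1, 3.133, 0.004]
force: [0.0, 0.1, -1.0]
finger_gap: 0.4
grip_force: 0.0
```

```bash
python3 - <<'E'
from h import *
p=imaging.camera("wrist")
s=readout.get_state();print(s["tcp_pos"],s["force"])
cv2.imwrite("pics/w5.png",cv2.resize(p["image"][100:250,120:330,::-1],(800,571)))
q=imaging.camera("scene");cv2.imwrite("pics/b5.png",cv2.resize(q["image"][130:310,170:400,::-1],(766,600)))
E
```

```text
[471.28904755 188.0301267  154.75067987] [-0.81459335 -0.46130495 -0.03790195]
```

View pics/w5.png

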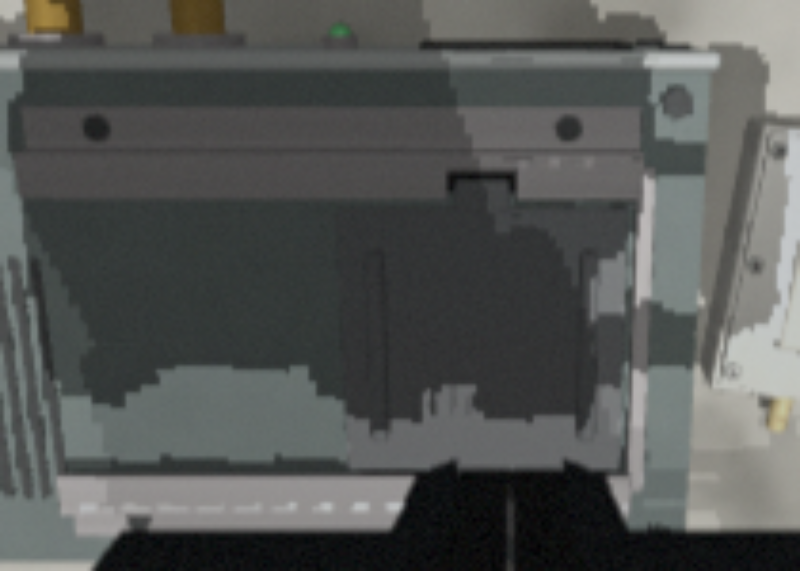

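play_rows(
  steps=[
    [0,-0.004,0.04,0],
    [0,0,0.035,0],
    [0,0,0.004,0],
    [0,0,0,0],
  ],
)

```text
time_s: 16.55
tcp_pos: [469.4, 183.1, 73.6]
orientation: [0.1, -3.137, 0.001]
force: [0.1, 0.4, -0.2]
finger_gap: 0.8
grip_force: 0.0
```

play_rows(
  steps=[
    [0,0,0.002,0],
    [0,0,0.0015,0],
    [0,0,0,0],
    [0,0,0,0],
  ],
)

```text
time_s: 17.05
tcp_pos: [471.5, 183.8, 71.5]
orientation: [-0.1, 3.138, 0.001]
force: [0.4, 1.0, 3.8]
finger_gap: 0.1
grip_force: 1.8
```

play_rows(
  steps=[
    [0,0,-0.004,0],
    [0,0,-0.02,0],
    [0,0,-0.04,0],
    [0,0,-0.03,0],
    [0,0,0,0],
    [0,0,0,0],
    [0,0,0,0],
    [0,0,0,0],
  ],
)

```text
time_s: 18.05
tcp_pos: [469.7, 183.1, 163.2]
orientation: [0.1, -3.138, 0.001]
force: [-1.1, 0.2, -0.1]
finger_gap: 0.3
grip_force: 0.0
```

```bash
python3 -c "
from cell import *
print(bot.sign_off())"
```

```text
the job is handed in; nothing more can be done
None
```

I handed the job in at about 18 s. The key was held on its stop for over a second at about 14 N. The cover is back home, and a light touch met it at its first height, so its catch has popped up. The arm is clear above the unit and the bystanders were not touched; the sign-off gave no verdict.

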